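# Jack up the rolling mill to take its foot pads

### The arm

A 6-joint arm with a two-finger parallel gripper is mounted at the origin on the work surface. World frame = base frame: x ahead of the robot, y to its left, z up, the work surface at z = 0. Lengths are in m, angles in rad, forces in N, time in s.
With the tool pointing down it reaches from about 0.275 to 0.75 m from the base axis. Payload 10.2 kg.
Tool frame: the origin (TCP) lies at the very end of the fingers, on their centre line; the grasp point (between the pads) lies 19 mm behind it; z points along the fingers, y is the line along which they close (so a half turn about z gives the same grasp; the last joint's range is limited). The gripper opens to 85 mm and grips with 20 to 120 N. Pads are 22 mm wide; open, the fingers measure 114 mm over their backs; the gripper's body (76 mm by 85 mm) begins 54 mm behind the grasp point. The pads swing forward as they close: fully open they stand 13 mm farther back than shut.
Start: joints at [0.925, 0.313, 1.498, -0, 1.331, -0.223], TCP at [0.215, 0.479, 0.231] pointing down, gripper open.
Joint ranges: [-2.94, 2.94], [-0.97, 2.17], [0.19, 2.56], [-1.23, 4.37], [0.02, 3.11], [-2.88, 2.88]. Speed limits (rad/s): [2.39, 2.39, 3.01, 3.14, 3.14, 3.14].

### API

Orientations are given as a unit quaternion [x, y, z, w].
In Python, from station import manip gives the robot as it stands. The module is installed in compiled form; this text tells all that it offers.
- The arm moves only by the tool servo_tool, never from a script. Its argument "increments" is a list of rows, each a list of 7 numbers: the shift along the tool's x, y, z in m, then the turn, a rotation vector about the tool's x, y, z in degrees, then the closure, from 0 (fully open) to 1 (shut). In form: [[x, y, z, rx, ry, rz, gripper], ...]. A call has 1 to 5 rows; each row is the pose to reach, as a shift and turn from the pose commanded when the call began, along the tool's axes at that moment; what a row does not reach only later rows make up. A row lasts 1/8 s, in which the tool goes at most 62.5 mm and 10.7 degrees, less where a joint would pass 70% of its speed; a pose out of reach is approached as far as the arm can. A call with a gripper value outside its range is refused whole. The fingers move at their own pace and stop on an object; "force" is the grip in N (left out, the last holds). Time passes only in rows, so rows that repeat a pose let the fingers close. It gives the time, the measured TCP pose, the force, the opening and the grip force at its end, in the units of the state.
- manip.read_state(): the state, without advancing time (a new reading comes with each control period).
- manip.camera(name): name is "scene" or "top" or "wrist"; returns the picture (420x560x3 uint8, red, green, blue); there is no depth.
- manip.get_calibration(name): a dict with "fx", "fy", "cx", "cy" (pixels), "D" ([k1, k2, p1, p2, k3] as OpenCV has them; the pictures are not rectified), "rvec" (rotation vector, rad) and "tvec" (3), from world to camera coordinates, as OpenCV has them. Camera axes: x right, y down, z forward; pixel columns grow to the right and rows downward; lengths in m; the calibration is good to about 2 mm. A picture is of the moment at which its call begins: read the wrist's pose just before it. get_calibration takes no time and is no camera call; for the wrist camera it gives the pose at the moment of the call.
- manip.job_done(): hands the job in; it is judged then, once.
The state is a dict: "time_s": time; "qpos": joint angles; "joint_vel": joint speeds; "tau": joint torques, N m; "ee_pos": TCP position; "tcp_rot": TCP orientation; "ft_force": force on the tool from outside, world axes, zero at the start; "torque": the same for the moment, N m; "opening": finger opening in m; "finger_force": force on a finger pad.
Only numpy, scipy, OpenCV 4.12 (cv2) and the standard library are available. Lean on these libraries where they do the work, as an engineer would, in place of code of your own. Each camera call takes 0.05 s, during which the arm holds its last target. There are 200 camera calls.

### The job

Slide the little bottle jack under the lifting tongue of the rolling mill's stand so that its saddle is centred under the punch mark, then pump the handle until both feet on that side hang clear of the bench by more than the thickness of the 8 mm rubber pads waiting there, but no higher than twice that (16 mm). Finish while holding: at the bottom of the last stroke keep the handle held fully down, so that a colleague can slip the pads in. Let only the jack carry the mill, and leave the pads and everything else on the bench where they are.

Things in the scene. Friction and masses are not known exactly. Their poses are not given: they have to be found in the camera images.
- lift_point (a point): Centre of the underside of the lifting tongue, straight below the ring and punch mark stamped on the tongue's upper face; 99 mm above the bench while the mill stands on its feet. The tongue is a level tab, 40 mm wide, 12 mm thick, sticking out from the stand's side that faces the jack; its tip is 25 mm outward of this point, the plate's edge 35 mm inward. x axis: from the tip in towards the mill.
- foot_a (a point): Centre of the underside of one of the two levelling feet (discs 42 mm across) on the tongue's side of the stand. Height 0 while the foot stands on the bench; it rises by about 0.83 of the lift at the tongue.
- foot_b (a point): The same point of the other foot on the tongue's side.
- mill: Green rolling mill on its grey steel stand (plate 300 x 270 x 12 mm on four legs, open below), about 5 kg; 11 to 16 N on the lift point when jacked up, tipping about its two far feet. Origin at bench height midway between the far feet, 315 mm from the lift point; x axis from the tongue towards the far feet. The near legs (36 mm square) are 113 mm to either side, 55 mm inward of lift_point.
- jack: Small bottle jack, 0.95 kg, loose; can be slid along by its handle. Origin on the bench under the saddle's middle. x axis from handle to ram: the handle points to -x. Base plate 80 mm wide, 12 thick, from 95 mm behind to 40 ahead of the origin; aluminium reservoir 58 mm across, 72 high, on the origin. It may tip back if over 4 N pushes down on the handle's end before the saddle bears the mill, or if the sleeve is pinched hard while pumping: press from above.
- saddle (a point): Centre of the top of the jack's saddle, a steel disc 30 mm across on the ram; 90 mm above the bench with the ram down, so it passes 9 mm below the tongue.
- jack_pivot (a point): Fulcrum pin of the pump handle, fixed in the jack 60 mm behind the saddle's axis and 66 mm above the bench.
- handle_grip (a point): Middle of the black rubber sleeve (18 mm thick, 75 long) on the end of the pump handle, 150 mm from jack_pivot, about which it swings in the jack's upright x-z plane. At rest the handle slopes up 0.50 rad towards its end (grip 138 mm above the bench); fully down it is 0.05 rad below level (58.5 mm).
- jack_handle (a joint): Pump handle angle, rad: 0 at rest (up), 0.55 fully down at its stop. A spring brings it back up (1 to 3 N to press at the sleeve; 4 to 7 N once the mill is on the saddle). Each full stroke lifts the ram about 8 mm higher; valves hold it as the handle returns, when it settles by about 2 mm. Short strokes raise it less or not at all: stroke from stop to stop.
- jack_ram (a joint): How far the ram is out, m: 0 down, at most 0.032. It starts down; the saddle meets the tongue at about 0.009 and the feet rise by 0.83 of what follows.
- pad_a: Rubber pad 50 x 50 x 8 mm lying beside foot_a; leave it. Origin at the centre of its underside.
- pad_b: The same beside foot_b.
- bench_block: Steel bench block 65 x 65 x 22 mm; leave it.
- doming_block: Wooden doming block, 55 mm cube; leave it.
- chasing_hammer: Hammer lying on the bench; leave it.
- flux_jar: Jar 54 mm across, 75 mm high; leave it.
- sanding_block: Wooden block 70 x 50 x 18 mm; leave it.
- bangle: Brass bangle 66 mm across, 12 mm high, lying flat; leave it.

How it is judged:
By the outcome, as a careful person would: the job done as asked, in the order asked, and still so for the second after the job is handed in, while the arm keeps its last pose, push and grip.
It also fails if it takes over 54 s, if anything falls off the work surface, if the arm or the gripper's body presses on something with over 40 N, if the wrist force passes 120 N, or if a joint passes its speed limit or range.

## Working session

There is one attempt and no reset: what is moved stays moved. The work goes in short steps, Python scripts to look and compute and a tool call to move; the robot and the scene stay as the last step left them, time stands still between calls to the robot, and variables do not carry over. Pictures are saved under pics/ and viewed, at most 10 in all, crops included, and the job is handed in when it is done.

Besides the shell and the picture viewer there is one more tool, called after "Call:" as name(argument=value, ...) on one line, values as JSON. servo_tool: Moves the arm, as the interface text tells. Its arguments: {"type":"object","properties":{"increments":{"type":"array","items":{"type":"array","items":{"type":"number"}}},"force":{"type":"number"}},"required":["increments"]}

```bash
mkdir -p pics
python3 - <<'E'
from station import manip
import cv2
s=manip.read_state();print(s)
for n in("scene","top"):
    cv2.imwrite(f"pics/{n}0.png",manip.camera(n)[:,:,::-1]);print(n,manip.get_calibration(n))
E
```

```text
{'time_s': 0.0, 'qpos': array([ 9.24560959e-01,  3.13479851e-01,  1.49846583e+00, -1.60865863e-05,
        1.33095930e+00, -2.23382948e-01]), 'joint_vel': array([ 8.20316105e-04,  2.11214675e-04, -2.04348116e-04,  2.75546748e-04,
       -8.02788891e-05,  4.24643278e-04]), 'tau': array([-7.47865379e-04, -4.12257564e+01, -2.59742457e+01, -1.90920614e-04,
        4.06769308e-03,  1.67041293e-06]), 'ee_pos': array([0.21528823, 0.4785451 , 0.23070897]), 'tcp_rot': array([ 2.09852646e-01,  9.77732804e-01, -5.98397047e-04, -2.69314999e-04]), 'ft_force': array([-0.85487414, -0.5573581 ,  0.24055105]), 'torque': array([ 0.00697175, -0.0136539 ,  0.0163309 ]), 'finger_force': 0.0, 'opening': 0.08555266659687363}
scene {'fx': 405.7486055665067, 'fy': 405.7486055665067, 'cx': 275.92779232434714, 'cy': 211.02854785026904, 'D': array([-0.12177146,  0.        ,  0.        ,  0.        ,  0.        ]), 'rvec': array([ 0.80149767,  2.56720245, -1.0873527 ]), 'tvec': array([ 0.43597348, -0.13771764,  1.41384578])}
top {'fx': 489.5467019532727, 'fy': 489.5467019532727, 'cx': 279.43658580654926, 'cy': 206.65040789702226, 'D': array([0.03715151, 0.        , 0.        , 0.        , 0.        ]), 'rvec': array([ 2.17233768, -2.14450022,  0.13612464]), 'tvec': array([0.00575146, 0.5318119 , 1.37349344])}
```

View pics/scene0.png

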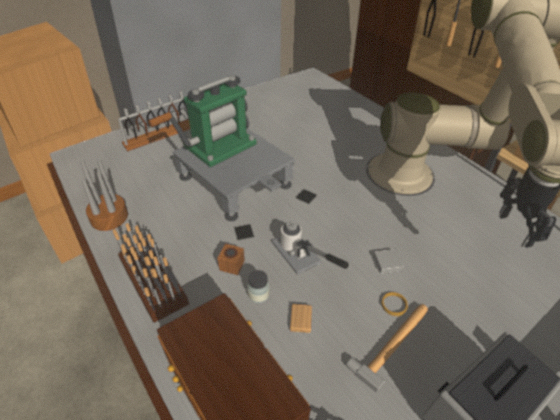

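View pics/top0.png

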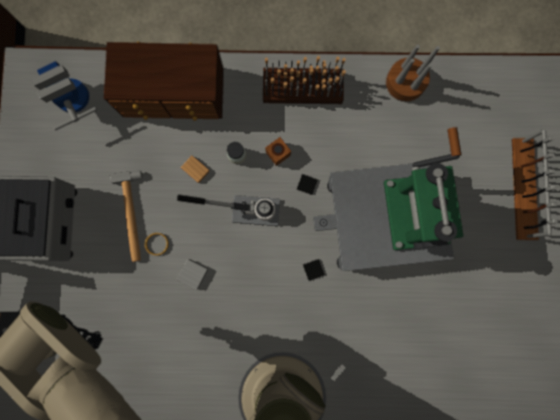

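Top view: jack saddle near (264,208), sleeve near (191,199), tongue with ring near (323,223), pads at (307,184) and (315,270). I'll enlarge it next.

```bash
cat > h.py <<'E'
import numpy as np, cv2
from station import manip
def ray(c,uv):
    K=np.array([[c['fx'],0,c['cx']],[0,c['fy'],c['cy']],[0,0,1]])
    p=cv2.undistortPoints(np.array([[uv]],float),K,c['D'])[0,0]
    R=cv2.Rodrigues(c['rvec'])[0]; o=-R.T@c['tvec']; return o,R.T@np.array([p[0],p[1],1])
def onz(c,uv,z):
    o,d=ray(c,uv); return o+d*(z-o[2])/d[2]
def proj(c,P):
    K=np.array([[c['fx'],0,c['cx']],[0,c['fy'],c['cy']],[0,0,1]])
    return cv2.projectPoints(np.array([P],float),c['rvec'],c['tvec'],K,c['D'])[0][0,0]
E
python3 - <<'E'
from h import *
t=cv2.imread('pics/top0.png')
cv2.imwrite('pics/c1.png',cv2.resize(t[160:285,170:350],None,fx=4.4,fy=4.4,interpolation=cv2.INTER_CUBIC))
c=manip.get_calibration('top')
for n,uv,z in(('saddle',(264,208),.09),('sleeve',(191,199),.138),('ring',(323,223),.111),('pa',(307,184),.008),('pb',(315,270),.008)):print(n,onz(c,uv,z).round(3))
E
```

```text
saddle [0.52  0.055 0.09 ]
sleeve [0.536 0.248 0.138]
ring [ 0.479 -0.106  0.111]
pa [ 0.603 -0.068  0.008]
pb [ 0.353 -0.092  0.008]
```

View pics/c1.png

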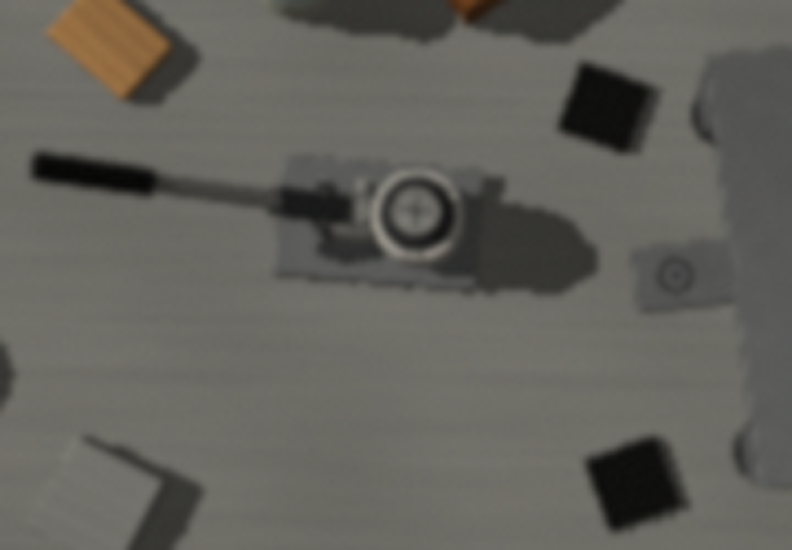

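Enlarged: saddle cross at crop (417,210), i.e. image (264.8,207.7); ring at crop (675,274), i.e. (323.4,222.3); sleeve from crop (35,167) to (155,180). The saddle-to-grip distance comes out at 194 mm against 192 mm expected. I'll move above the grip first.

Call:
servo_tool(increments=[[-0.055,-0.011,0,0,0,10,0],[-0.11,-0.022,0,0,0,20,0],[-0.165,-0.033,0,0,0,30,0],[-0.22,-0.044,0,0,0,40,0],[-0.276,-0.056,0,0,0,50,0]])

```text
time_s: 0.72
ee_pos: [0.4453, 0.3132, 0.2311]
tcp_rot: [0.606, 0.796, -0.0, -0.0]
ft_force: [-0.5, 0.5, -0.2]
opening: 0.0852
finger_force: 0.0
```

```bash
cat >> h.py <<'E'
from scipy.spatial.transform import Rotation as Ro
def go(p,jack_dir_deg):
    """tool-frame delta to bring TCP to p, pointing down, tool y across the jack axis heading"""
    s=manip.read_state(); R=Ro.from_quat(s['tcp_rot'])
    best=None
    for k in(90,-90):
        a=np.radians(jack_dir_deg+k); y=np.array([np.cos(a),np.sin(a),0]); z=np.array([0,0,-1.]); T=Ro.from_matrix(np.c_[np.cross(y,z),y,z])
        rv=np.degrees((R.inv()*T).as_rotvec())
        if best is None or abs(rv[2])<abs(best[2]): best=rv
    print('t',round(s['time_s'],2),'pos',s['ee_pos'].round(4),'q',s['qpos'].round(2),'delta mm',(R.inv().apply(np.array(p)-s['ee_pos'])*1e3).round(1),'rot',best.round(1),'F',s['ft_force'].round(1),'open',round(s['opening'],4))
    return R
E
python3 -c "
from h import *
go([.536,.248,.231],-94.7)"
```

```text
t 0.72 pos [0.4453 0.3132 0.2311] q [0.4  0.36 1.44 0.   1.35 0.13] delta mm [-86.9  70.    0. ] rot [-0.   0.  20.1] F [-0.5  0.5 -0.2] open 0.0852
```

Call:
servo_tool(increments=[[-0.044,0.035,0,0,0,10,0],[-0.087,0.07,0,0,0,20,0],[-0.087,0.07,0,0,0,20,0]])

```text
time_s: 1.1
ee_pos: [0.5372, 0.2472, 0.2301]
tcp_rot: [0.735, 0.679, -0.001, -0.0]
ft_force: [-0.6, 0.2, -0.5]
opening: 0.0852
finger_force: 0.0
```

```bash
python3 -c "
from h import *
go([.536,.248,.231],-94.7)
c=manip.get_calibration('wrist');cv2.imwrite('pics/w1.png',manip.camera('wrist')[:,:,::-1])
np.save('w1.npy',c,allow_pickle=True);print(c)
for P in([.536,.248,.138],[.52,.053,.09],[.479,-.106,.111]):print(proj(c,P))
"
```

```text
t 1.1 pos [0.5372 0.2472 0.2301] q [ 0.23  0.46  1.29 -0.    1.39  0.31] delta mm [ 0.7 -1.3 -0.9] rot [-0.1  0.   0.2] F [-0.6  0.2 -0.5] open 0.0852
{'fx': 359.74716268913704, 'fy': 359.74716268913704, 'cx': 278.9748499011526, 'cy': 206.45439297218581, 'D': array([-0.04634056,  0.        ,  0.        ,  0.        ,  0.        ]), 'rvec': array([-2.81589167,  0.11080295,  0.01844675]), 'tvec': array([-0.51598318,  0.23177507,  0.47226657])}
[277.28223675 208.43541958]
[277.19908863 377.51360089]
[252.0016119  503.02464247]
```

View pics/w1.png

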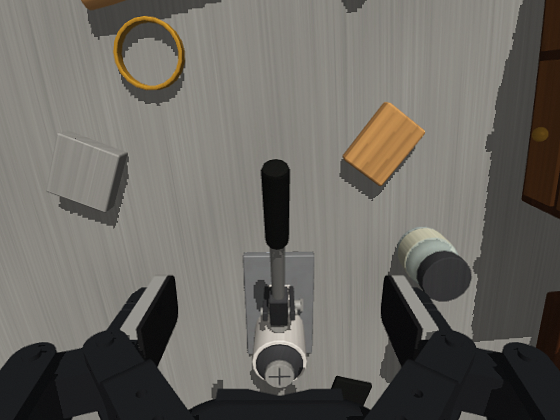

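The wrist view shows the saddle cross at (279,377), predicted (277.2,377.5), and the sleeve middle at about (276,206). Both agree, so I'll descend and grip.

Call:
servo_tool(increments=[[0,-0.001,0.04,0,0,-0.5,0.2],[0,-0.002,0.08,0,0,-0.5,0.3],[0,-0.002,0.111,0,0,-0.5,0.4],[0,-0.002,0.111,0,0,-0.5,0.7],[0,-0.002,0.111,0,0,-0.5,1]], force=30)

```text
time_s: 1.78
ee_pos: [0.5334, 0.2506, 0.1219]
tcp_rot: [0.729, 0.684, 0.001, 0.001]
ft_force: [-0.6, 0.2, -1.3]
opening: 0.0171
finger_force: 29.3
```

Call:
servo_tool(increments=[[0,0,0,0,0,0,1],[0,0,0,0,0,0,1],[0,0,0,0,0,0,1]])

```text
time_s: 2.15
ee_pos: [0.5335, 0.2508, 0.1215]
tcp_rot: [0.73, 0.684, 0.001, 0.0]
ft_force: [-0.0, 6.5, 4.2]
opening: 0.017
finger_force: 29.7
```

```bash
python3 -c "
from h import *
go([.535,.247,.119],-94)
c=manip.get_calibration('top')
t=manip.camera('top')[:,:,::-1]
cv2.imwrite('pics/c2.png',cv2.resize(t[160:285,170:350],None,fx=4.4,fy=4.4,interpolation=cv2.INTER_CUBIC))
for uv,z in(((264.8,207.7),.09),((323.4,222.3),.111)):print(onz(c,uv,z).round(4))
c=np.load('w1.npy',allow_pickle=True).item();print(onz(c,(279,377),.09),onz(c,(276,206),.138))
"
```

```text
t 2.15 pos [0.5335 0.2508 0.1215] q [0.24 0.55 1.44 0.   1.15 0.3 ] delta mm [-3.7  1.7  2.5] rot [ 0.1 -0.1  0.3] F [-0.   6.5  4.2] open 0.017
[0.5212 0.053  0.09  ]
[ 0.4809 -0.1066  0.111 ]
[0.52185303 0.05351842 0.09      ] [0.53525882 0.24984309 0.138     ]
```

View pics/c2.png

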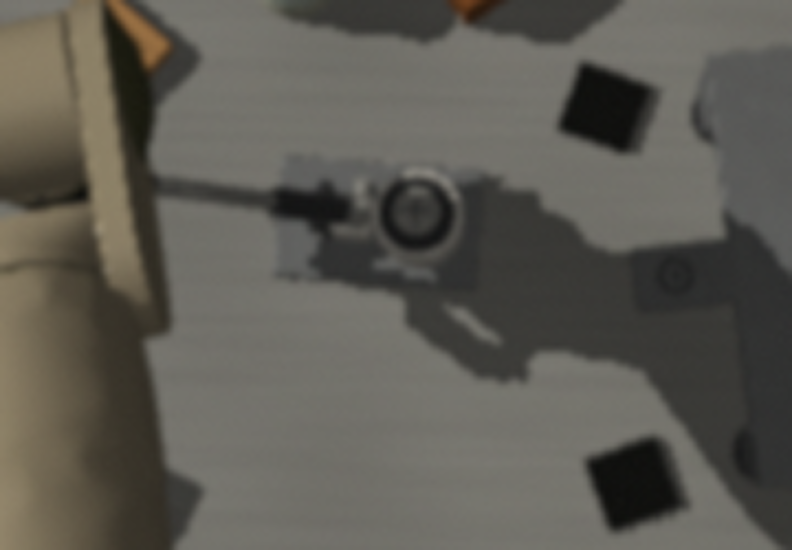

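Gripped, and the jack hasn't moved (saddle still at crop (417,211), ring at (676,275)). The saddle must travel about (-40,-160) mm; I'll do part of it and check.

Call:
servo_tool(increments=[[0,0,0,0,0,0,1],[-0.01,-0.002,0,0,0,0,1],[-0.022,-0.004,0,0,0,0,1],[-0.034,-0.006,0,0,0,0,1],[-0.046,-0.0085,0,0,0,0,1]], force=60)

```text
time_s: 2.82
ee_pos: [0.5227, 0.2053, 0.1218]
tcp_rot: [0.73, 0.684, 0.002, 0.001]
ft_force: [1.2, 8.1, 3.8]
opening: 0.0165
finger_force: 58.7
```

Call:
servo_tool(increments=[[-0.012,-0.0022,0,0,0,0,1],[-0.024,-0.0044,0,0,0,0,1],[-0.036,-0.0066,0,0,0,0,1],[-0.045,-0.008,0,0,0,0,1],[-0.045,-0.008,0,0,0,0,1]])

```text
time_s: 3.45
ee_pos: [0.5116, 0.16, 0.1213]
tcp_rot: [0.73, 0.684, 0.001, 0.001]
ft_force: [2.4, 1.5, 1.1]
opening: 0.016
finger_force: 58.6
```

```bash
python3 -c "
from h import *
go([.495,.091,.1215],-94)
t=manip.camera('top')[:,:,::-1]
cv2.imwrite('pics/c3.png',cv2.resize(t[160:285,170:350],None,fx=4.4,fy=4.4,interpolation=cv2.INTER_CUBIC))
"
```

```text
t 3.45 pos [0.5116 0.16   0.1213] q [ 0.08  0.45  1.61 -0.    1.08  0.15] delta mm [-69.9 -12.1  -0.3] rot [ 0.2 -0.   0.3] F [2.4 1.5 1.1] open 0.016
```

View pics/c3.png

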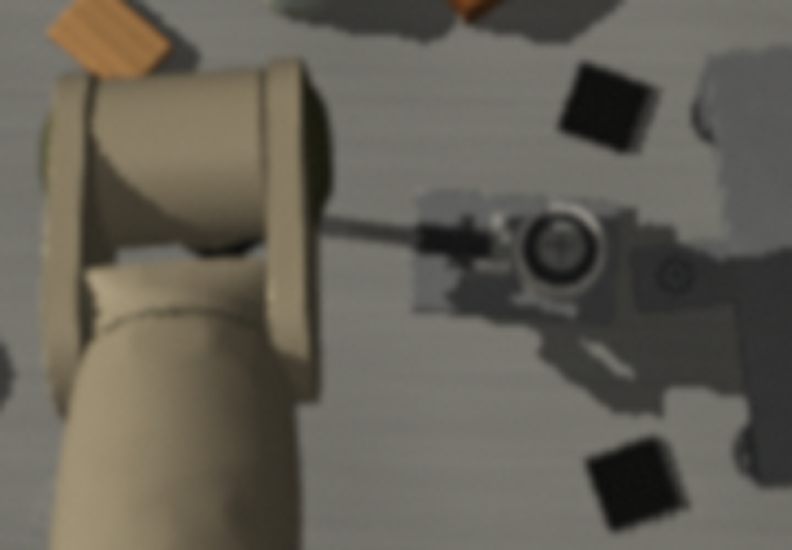

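Saddle is now at crop (562,247), i.e. (297.7,216.1); ring at (676,274). I'll compute what remains.

```bash
python3 -c "
from h import *
c=manip.get_calibration('top')
S=onz(c,(170+562/4.4,160+247/4.4),.09);T=onz(c,(170+676/4.4,160+274.3/4.4),.111)
# pivot region handle rod points for heading: compare base corners
s=manip.read_state();R=Ro.from_quat(s['tcp_rot'])
d=T-S;d[2]=0
print(S,T,d,'tool',R.inv().apply(d)*1e3)
print('heading grip->saddle',np.degrees(np.arctan2(*(S-s['ee_pos'])[[1,0]])),np.linalg.norm((S-s['ee_pos'])[:2]))
c=cv2.imread('pics/c3.png',0);c0=cv2.imread('pics/c1.png',0)
for n,i,x,y in(('1',c0,417,211),('3',c,562,247)):
    r=cv2.HoughCircles(i[y-60:y+60,x-60:x+60],cv2.HOUGH_GRADIENT,1,60,param1=80,param2=15,minRadius=30,maxRadius=55);print(n,None if r is None else r[0]+[x-60,y-60,0])
for n,i in(('1',c0),('3',c)):
    x,y=676,274
    r=cv2.HoughCircles(i[y-40:y+40,x-40:x+40],cv2.HOUGH_GRADIENT,1,60,param1=40,param2=10,minRadius=12,maxRadius=25);print(n,None if r is None else r[0]+[x-40,y-40,0])
"
```

```text
[ 0.49897394 -0.03792589  0.09      ] [ 0.48083109 -0.10721803  0.111     ] [-0.01814285 -0.06929213  0.        ] tool [-7.03241691e+01 -1.36041532e+01 -3.28305449e-02]
heading grip->saddle -93.63668947673823 0.1984238521765144
1 [[415.5 213.5  35.5]]
3 [[556.5 251.5  40. ]]
1 None
3 None
```

Call:
servo_tool(increments=[[-0.01,-0.002,0,0,0,0,1],[-0.02,-0.004,0,0,0,0,1],[-0.03,-0.006,0,0,0,0,1],[-0.038,-0.0074,0,0,0,0,1],[-0.046,-0.009,0,0,0,0,1]])

```text
time_s: 4.12
ee_pos: [0.4995, 0.1156, 0.1211]
tcp_rot: [0.73, 0.684, 0.001, 0.0]
ft_force: [1.6, 7.9, 5.7]
opening: 0.0163
finger_force: 58.9
```

Call:
servo_tool(increments=[[-0.008,-0.0015,0,0,0,0,1],[-0.015,-0.003,0,0,0,0,1],[-0.021,-0.004,0,0,0,0,1],[-0.0245,-0.0047,0,0,0,0,1],[-0.0245,-0.0047,0,0,0,0,1]])

```text
time_s: 4.75
ee_pos: [0.4931, 0.0912, 0.1209]
tcp_rot: [0.73, 0.684, 0.001, 0.0]
ft_force: [2.0, 5.2, 3.6]
opening: 0.0162
finger_force: 58.8
```

```bash
python3 -c "
from h import *
go([.493,.091,.1215],-94)
t=manip.camera('top')[:,:,::-1]; s=manip.camera('scene')[:,:,::-1]
cv2.imwrite('pics/top4.png',t);cv2.imwrite('pics/scene4.png',s)
a=cv2.resize(t[170:280,230:350],None,fx=5,fy=5,interpolation=cv2.INTER_CUBIC)[:,:]
cv2.imwrite('pics/c4.png',a)
"
```

```text
t 4.75 pos [0.4931 0.0912 0.1209] q [-0.05  0.38  1.72  0.    1.04  0.01] delta mm [-0.2 -0.1 -0.6] rot [ 0.1 -0.   0.3] F [2.  5.2 3.6] open 0.0162
```

View pics/c4.png

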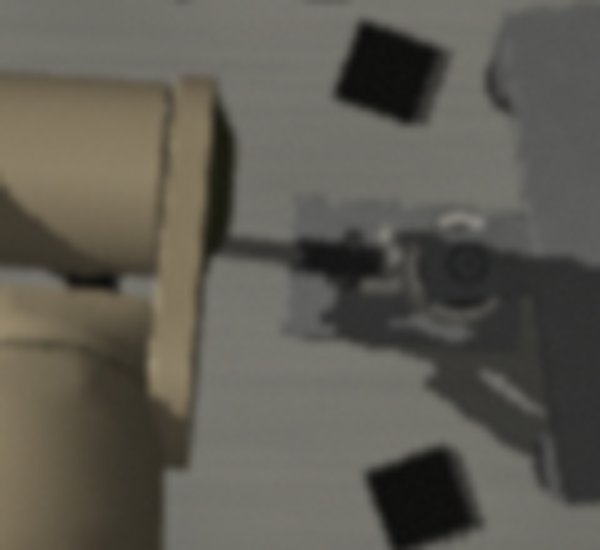

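Jack is under the tongue: ring at crop (467,262), and the reservoir's bright rim shows on both sides of the tongue, at (462,212) and (460,318). I'll measure the shift by matching the pump bracket across frames.

```bash
python3 -c "
from h import *
c=manip.get_calibration('top')
up=lambda t:cv2.resize(t[160:285,170:350],None,fx=4.4,fy=4.4,interpolation=cv2.INTER_CUBIC)
a1=cv2.imread('pics/c1.png');a3=cv2.imread('pics/c3.png');a4=up(cv2.imread('pics/top4.png'))
def match(a,b,x0,x1,y0,y1):
    r=cv2.matchTemplate(b,a[y0:y1,x0:x1],cv2.TM_CCOEFF_NORMED);_,v,_,p=cv2.minMaxLoc(r);return (p[0]-x0,p[1]-y0,round(v,3))
print('1-3 bracket',match(a1,a3,265,370,165,250),'saddle',match(a1,a3,370,465,165,260))
d=match(a3,a4,405,512,190,320);d2=match(a3,a4,415,500,210,280);print('3-4',d,d2, match(a1,a4,265,370,165,250))
for dd in(d,d2):
    uv=(170+(562+dd[0])/4.4,160+(247+dd[1])/4.4);S=onz(c,uv,.09);print('saddle',S)
print(onz(c,(170+676/4.4,160+274.3/4.4),.111))
# rim
for n,a,cx,cy in(('1',a1,417,211),('3',a3,562,247),('4',a4,674,272)):
    g=a.min(axis=2);m=np.zeros_like(g);cv2.circle(m,(cx,cy),56,1,-1);ys,xs=np.where((g>125)&(m>0));
    if len(xs)>20:
        A=np.c_[xs,ys,np.ones(len(xs))];q=np.linalg.lstsq(A,xs**2+ys**2,rcond=None)[0];print(n,q[0]/2,q[1]/2,np.sqrt(q[2]+(q[0]**2+q[1]**2)/4),len(xs))
"
```

```text
1-3 bracket (140, 36, 0.956) saddle (142, 36, 0.652)
3-4 (106, 30, 0.979) (106, 30, 0.985) (246, 66, 0.955)
saddle [ 0.48103364 -0.10417284  0.09      ]
saddle [ 0.48103364 -0.10417284  0.09      ]
[ 0.48083109 -0.10721803  0.111     ]
1 411.4760488924572 217.72659700028606 36.20316885428377 179
```

Estimated saddle y is -0.105 to -0.1067 against the target -0.107, with x matching. I'll nudge 1.3 mm further, release, and rise above the sleeve with the fingers shut.

Call:
servo_tool(increments=[[-0.0013,0,0,0,0,0,1],[-0.0013,0,0,0,0,0,1],[-0.0013,0,0,0,0,0,0.6],[-0.0013,0,0,0,0,0,0.5],[-0.0013,0,0,0,0,0,0.5]])

```text
time_s: 5.48
ee_pos: [0.4922, 0.0893, 0.1201]
tcp_rot: [0.73, 0.684, -0.0, -0.0]
ft_force: [-0.5, -0.3, -0.4]
opening: 0.0426
finger_force: 0.0
```

Call:
servo_tool(increments=[[-0.0,0,-0.02,0,0,0,0.5],[-0.0,0,-0.04,0,0,0,0.5],[0,0,-0.058,0,0,0,0.5],[0,0,-0.058,0,0,0,1],[0,0,-0.058,0,0,0,1]], force=20)

```text
time_s: 6.1
ee_pos: [0.4921, 0.0894, 0.1774]
tcp_rot: [0.73, 0.684, -0.001, -0.0]
ft_force: [-0.1, -1.2, -0.2]
opening: 0.0067
finger_force: 0.0
```

```bash
python3 -c "
from h import *
go([.494,.091,.165],-93.6)
c=manip.get_calibration('top')
up=lambda t:cv2.resize(t[160:285,170:350],None,fx=4.4,fy=4.4,interpolation=cv2.INTER_CUBIC)
a3=cv2.imread('pics/c3.png');t=manip.camera('top')[:,:,::-1];s=manip.camera('scene')[:,:,::-1]
cv2.imwrite('pics/top5.png',t);cv2.imwrite('pics/scene5.png',s);a4=up(t)
r=cv2.matchTemplate(a4,a3[190:320,405:512],cv2.TM_CCOEFF_NORMED);_,v,_,p=cv2.minMaxLoc(r);print(p[0]-405,p[1]-190,v)
cv2.imwrite('pics/s5.png',cv2.resize(s[160:290,215:355],None,fx=5,fy=4.6,interpolation=cv2.INTER_CUBIC))
"
```

```text
t 6.1 pos [0.4921 0.0894 0.1774] q [-0.05  0.31  1.65 -0.    1.18  0.01] delta mm [ 1.8  1.9 12.4] rot [-0.1  0.  -0.1] F [-0.1 -1.2 -0.2] open 0.0067
107 30 0.8960021734237671
```

View pics/s5.png

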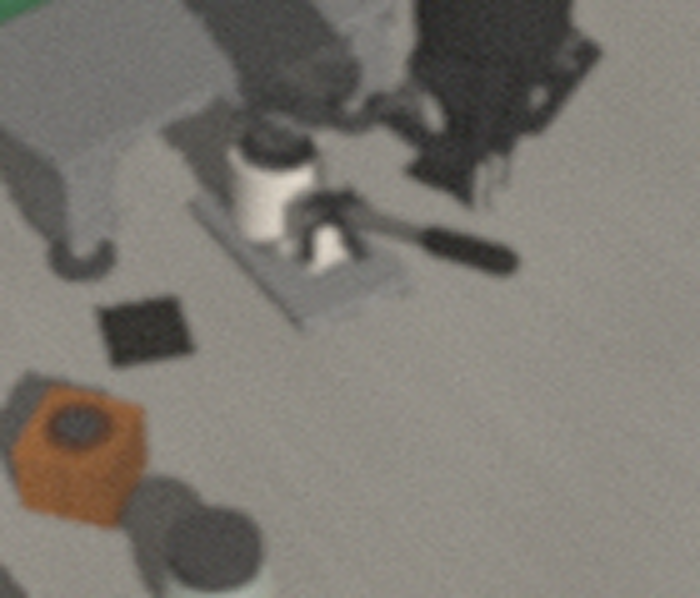

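Handle is free and the jack sits square, with the saddle at about (0.481,-0.106). I'll start the first stroke by pressing from above along the arc.

Call:
servo_tool(increments=[[0.002,0.002,0.02,0,0,0,1],[0.005,0.002,0.04,0,0,0,1],[0.009,0.002,0.06,0,0,0,1],[0.012,0.002,0.08,0,0,0,1],[0.015,0.002,0.097,0,0,0,1]])

```text
time_s: 6.82
ee_pos: [0.4955, 0.1044, 0.0805]
tcp_rot: [0.73, 0.684, 0.0, -0.0]
ft_force: [-0.2, -1.2, 2.4]
opening: -0.0002
finger_force: 1.9
```

Call:
servo_tool(increments=[[0.001,0,0.004,0,0,0,1],[0.001,0,0.007,0,0,0,1],[0.001,0,0.009,0,0,0,1]])

```text
time_s: 7.2
ee_pos: [0.4954, 0.1052, 0.0726]
tcp_rot: [0.73, 0.684, -0.0, -0.0]
ft_force: [-3.0, -0.5, 5.4]
opening: 0.0003
finger_force: 2.7
```

Call:
servo_tool(increments=[[0,0,0.001,0,0,0,1],[0,0,0.001,0,0,0,1]])

```text
time_s: 7.45
ee_pos: [0.4954, 0.1052, 0.0717]
tcp_rot: [0.73, 0.684, 0.0, -0.0]
ft_force: [-1.9, -1.5, 5.8]
opening: -0.0001
finger_force: 2.5
```

Call:
servo_tool(increments=[[0,0,0.001,0,0,0,1],[0,0,0.001,0,0,0,1]])

```text
time_s: 7.7
ee_pos: [0.4954, 0.1053, 0.0707]
tcp_rot: [0.73, 0.684, 0.0, -0.0]
ft_force: [-2.2, -0.1, 5.2]
opening: 0.0002
finger_force: 2.6
```

```bash
python3 -c "
from h import *
go([.494,.105,.0675],-93.6)
t=manip.camera('top')[:,:,::-1];s=manip.camera('scene')[:,:,::-1]
cv2.imwrite('pics/top6.png',t);cv2.imwrite('pics/scene6.png',s)
a5=cv2.imread('pics/scene5.png');
def m(a,b,x0,x1,y0,y1,k=6):
    f=lambda i:cv2.resize(i,None,fx=k,fy=k,interpolation=cv2.INTER_CUBIC)
    r=cv2.matchTemplate(f(b[y0-8:y1+8,x0-8:x1+8]),f(a[y0:y1,x0:x1]),cv2.TM_CCOEFF_NORMED);_,v,_,p=cv2.minMaxLoc(r);return p[0]/k-8,p[1]/k-8,round(v,3)
print('base/reservoir',m(a5,s,252,285,190,234))
print('mill leg',m(a5,s,222,245,180,224))
"
```

```text
t 7.7 pos [0.4954 0.1053 0.0707] q [-0.02  0.46  1.74  0.    0.93  0.04] delta mm [-0.4 -1.4  3.2] rot [ 0.  -0.  -0.1] F [-2.2 -0.1  5.2] open 0.0002
base/reservoir (-0.33333333333333304, -0.16666666666666696, 0.731)
mill leg (0.0, 0.0, 0.985)
```

Call:
servo_tool(increments=[[0,-0.001,0.001,0,0,0,1],[0,-0.001,0.001,0,0,0,1]])

```text
time_s: 8.05
ee_pos: [0.4952, 0.1053, 0.0701]
tcp_rot: [0.73, 0.684, 0.001, 0.001]
ft_force: [-0.0, 1.2, 5.0]
opening: -0.0002
finger_force: 2.8
```

Call:
servo_tool(increments=[[0,0,0.001,0,0,0,1],[0,0,0.001,0,0,0,1],[0,0,0.001,0,0,0,1]])

```text
time_s: 8.43
ee_pos: [0.4953, 0.1053, 0.0691]
tcp_rot: [0.73, 0.684, 0.001, 0.001]
ft_force: [-0.1, -0.5, 5.4]
opening: 0.0002
finger_force: 2.8
```

```bash
cat >> h.py <<'E'
def m(a,b,x0,x1,y0,y1,k=6):
    f=lambda i:cv2.GaussianBlur(cv2.resize(i,None,fx=k,fy=k,interpolation=cv2.INTER_CUBIC),(0,0),3)
    r=cv2.matchTemplate(f(b[y0-8:y1+8,x0-8:x1+8]),f(a[y0:y1,x0:x1]),cv2.TM_CCOEFF_NORMED);_,v,_,p=cv2.minMaxLoc(r);return round(p[0]/k-8,2),round(p[1]/k-8,2),round(v,3)
E
python3 -c "
from h import *
s=manip.camera('scene')[:,:,::-1];cv2.imwrite('pics/scene7.png',s)
a5=cv2.imread('pics/scene5.png')
for n in('scene6','scene7'):
    b=cv2.imread(f'pics/{n}.png')
    print('front corner',m(a5,b,249,262,196,212),'rear corner',m(a5,b,265,283,218,236),'reservoir',m(a5,b,260,276,192,212),'leg',m(a5,b,222,245,180,224))
cv2.imwrite('pics/s7.png',np.vstack([cv2.resize(i[165:245,235:345],None,fx=5,fy=3.7,interpolation=cv2.INTER_CUBIC) for i in(a5,s)]))
"
```

```text
front corner (-0.17, -0.17, 0.993) rear corner (0.0, -1.0, 0.677) reservoir (-1.0, -0.17, 0.869) leg (0.0, 0.0, 0.995)
front corner (-0.17, -0.17, 0.993) rear corner (0.17, -0.83, 0.685) reservoir (-1.0, 0.0, 0.872) leg (0.0, 0.0, 0.994)
```

Call:
servo_tool(increments=[[0,0,0.001,0,0,0,1],[0,0,0.001,0,0,0,1],[0,0,0.001,0,0,0,1]])

```text
time_s: 8.85
ee_pos: [0.4952, 0.1053, 0.0681]
tcp_rot: [0.73, 0.684, 0.001, 0.001]
ft_force: [-0.5, -0.0, 4.9]
opening: 0.0002
finger_force: 2.9
```

Call:
servo_tool(increments=[[0,0,0.001,0,0,0,1],[0,0,0.001,0,0,0,1],[0,0,0.001,0,0,0,1]])

```text
time_s: 9.22
ee_pos: [0.4953, 0.1053, 0.0672]
tcp_rot: [0.73, 0.684, 0.001, 0.001]
ft_force: [-1.0, 0.5, 6.8]
opening: 0.0
finger_force: 3.5
```

```bash
python3 -c "
from h import *
s=manip.camera('scene')[:,:,::-1];cv2.imwrite('pics/scene8.png',s)
a5=cv2.imread('pics/scene5.png');a6=cv2.imread('pics/scene6.png')
print('front corner',m(a5,s,249,262,196,212),'leg',m(a5,s,222,245,180,224))
print('vs6 front',m(a6,s,249,262,196,212),'rear',m(a6,s,265,283,218,236),'res',m(a6,s,260,276,192,212),'tip of sleeve',m(a6,s,300,320,205,225))
"
```

```text
front corner (-0.17, 0.0, 0.993) leg (0.0, 0.0, 0.994)
vs6 front (-0.17, -0.17, 0.993) rear (0.17, 0.5, 0.99) res (0.17, 0.17, 0.995) tip of sleeve (0.0, 0.67, 0.983)
```

No tipping (front base corner shift under 0.2 px), and the force rose at z 0.067, which matches the stop. I'll let the handle up and make stroke 2.

Call:
servo_tool(increments=[[-0.003,0,-0.025,0,0,0,1],[-0.007,0,-0.05,0,0,0,1],[-0.012,0,-0.075,0,0,0,1],[-0.016,0,-0.103,0,0,0,1],[-0.016,0,-0.103,0,0,0,1]])

```text
time_s: 9.9
ee_pos: [0.4944, 0.0892, 0.171]
tcp_rot: [0.73, 0.684, 0.002, 0.001]
ft_force: [1.1, -0.1, -0.7]
opening: 0.0001
finger_force: 0.0
```

```bash
python3 -c "
from h import *
go([.494,.105,.0675],-93.6)
s=manip.camera('scene')[:,:,::-1];cv2.imwrite('pics/scene9.png',s)
a5=cv2.imread('pics/scene5.png')
print('front corner',m(a5,s,249,262,196,212),'rear',m(a5,s,265,283,218,236),'sleeve',m(a5,s,298,322,200,218),'leg',m(a5,s,222,245,180,224))
"
```

```text
t 9.9 pos [0.4944 0.0892 0.171 ] q [-0.06  0.32  1.66  0.    1.16  0.01] delta mm [ 15.7  -1.8 103.5] rot [ 0.2 -0.  -0.1] F [ 1.1 -0.1 -0.7] open 0.0001
front corner (-0.17, 0.0, 0.993) rear (0.0, 0.0, 0.978) sleeve (-0.33, 0.0, 0.961) leg (0.0, 0.0, 0.995)
```

Call:
servo_tool(increments=[[0.002,0,0.02,0,0,0,1],[0.005,0,0.04,0,0,0,1],[0.009,0,0.06,0,0,0,1],[0.012,0,0.077,0,0,0,1],[0.015,0,0.092,0,0,0,1]])

```text
time_s: 10.58
ee_pos: [0.4942, 0.1044, 0.0762]
tcp_rot: [0.73, 0.684, -0.0, 0.0]
ft_force: [-1.6, -5.1, 5.4]
opening: -0.0002
finger_force: 3.4
```

Call:
servo_tool(increments=[[0.001,0,0.005,0,0,0,1],[0.001,0,0.009,0,0,0,1],[0.001,0,0.012,0,0,0,1],[0.001,0,0.0135,0,0,0,1],[0.001,0,0.0135,0,0,0,1]])

```text
time_s: 11.2
ee_pos: [0.4946, 0.1053, 0.0648]
tcp_rot: [0.73, 0.684, 0.0, 0.0]
ft_force: [-4.7, -2.4, 21.2]
opening: 0.0003
finger_force: 10.1
```

```bash
cat > chk.py <<'E'
from h import *
import sys
go([.494,.105,.0665],-93.6)
s=manip.camera('scene')[:,:,::-1];cv2.imwrite(f'pics/scene{sys.argv[1]}.png',s)
t=manip.camera('top')[:,:,::-1];cv2.imwrite(f'pics/top{sys.argv[1]}.png',t)
a5=cv2.imread('pics/scene5.png')
print('front corner',m(a5,s,249,262,196,212),'rear',m(a5,s,265,283,218,236))
print('leg/foot',m(a5,s,224,242,195,222),'pad',m(a5,s,230,258,222,244),'far foot L',m(a5,s,176,194,165,185))
E
python3 chk.py 10
```

```text
t 11.2 pos [0.4946 0.1053 0.0648] q [-0.02  0.47  1.75 -0.    0.92  0.04] delta mm [-0.3 -0.6 -1.7] rot [ 0.   0.  -0.1] F [-4.7 -2.4 21.2] open 0.0003
front corner (-0.17, 0.0, 0.992) rear (0.0, -0.83, 0.696)
leg/foot (-0.33, -1.67, 0.983) pad (0.0, 0.0, 0.999) far foot L (0.0, 0.0, 0.989)
```

```bash
python3 -c "
from h import *
c=manip.get_calibration('scene')
P=onz(c,(231,216),0.0);print(P)
for h in(.004,.006,.008,.012):print(h,proj(c,P+[0,-0.0,h])-proj(c,P))
"
```

```text
[ 0.59982012 -0.14400052  0.        ]
0.004 [-0.09122438 -0.92441902]
0.006 [-0.13696736 -1.38817627]
0.008 [-0.18279781 -1.85296935]
0.012 [-0.2747219 -2.7856751]
```

Call:
servo_tool(increments=[[-0.003,0,-0.025,0,0,0,1],[-0.007,0,-0.05,0,0,0,1],[-0.012,0,-0.075,0,0,0,1],[-0.016,0,-0.105,0,0,0,1],[-0.016,0,-0.105,0,0,0,1]])

```text
time_s: 11.92
ee_pos: [0.494, 0.0893, 0.1698]
tcp_rot: [0.73, 0.684, 0.001, 0.001]
ft_force: [-0.7, -0.8, 0.1]
opening: -0.0
finger_force: 0.0
```

```bash
python3 chk.py 11
```

```text
t 11.93 pos [0.494  0.0893 0.1698] q [-0.06  0.32  1.66  0.    1.16  0.01] delta mm [ 15.6  -1.2 103.3] rot [ 0.1 -0.  -0.1] F [-0.7 -0.8  0.1] open -0.0
front corner (-0.17, 0.0, 0.992) rear (0.0, 0.0, 0.972)
leg/foot (-0.33, -1.0, 0.988) pad (0.0, 0.0, 0.998) far foot L (0.0, 0.0, 0.993)
```

Foot rise is about 7 mm at the bottom of stroke 2 and about 4.5 mm settled, and jack and pads are unmoved. One more stroke should give about 11-13 mm, so this one ends in the hold.

Call:
servo_tool(increments=[[0.002,0,0.02,0,0,0,1],[0.005,0,0.04,0,0,0,1],[0.009,0,0.06,0,0,0,1],[0.012,0,0.077,0,0,0,1],[0.015,0,0.092,0,0,0,1]])

```text
time_s: 12.65
ee_pos: [0.4941, 0.1045, 0.0756]
tcp_rot: [0.73, 0.684, -0.0, -0.0]
ft_force: [-0.1, -4.6, 6.2]
opening: 0.0002
finger_force: 3.3
```

Call:
servo_tool(increments=[[0.001,0,0.005,0,0,0,1],[0.001,0,0.009,0,0,0,1],[0.001,0,0.0115,0,0,0,1],[0.001,0,0.0125,0,0,0,1],[0.001,0,0.0125,0,0,0,1]])

```text
time_s: 13.28
ee_pos: [0.4943, 0.1052, 0.0651]
tcp_rot: [0.73, 0.684, -0.0, 0.0]
ft_force: [-5.3, -2.5, 20.5]
opening: 0.0003
finger_force: 9.6
```

```bash
python3 chk.py 12; python3 -c "
from h import *
t=cv2.imread('pics/top12.png');s=cv2.imread('pics/scene12.png')
a=cv2.resize(s[150:260,205:345],(790,330),interpolation=cv2.INTER_CUBIC);b=cv2.resize(t[175:285,230:430],(790,265),interpolation=cv2.INTER_CUBIC)
cv2.imwrite('pics/f.png',np.vstack([a,b]))
t5=cv2.imread('pics/top5.png');print('top pads',m(t5,t,296,318,172,195),m(t5,t,302,328,258,282),'ring',m(t5,t,314,330,214,231))"
```

```text
t 13.28 pos [0.4943 0.1052 0.0651] q [-0.02  0.47  1.75 -0.    0.92  0.04] delta mm [-0.2 -0.3 -1.4] rot [-0.   0.  -0.1] F [-5.3 -2.5 20.5] open 0.0003
front corner (-0.17, 0.0, 0.993) rear (0.17, -0.83, 0.689)
leg/foot (-0.83, -3.17, 0.979) pad (0.0, 0.0, 0.999) far foot L (0.0, -0.33, 0.983)
top pads (0.0, 0.0, 0.999) (0.0, 0.0, 1.0) ring (-1.33, 0.17, 0.848)
```

View pics/f.png

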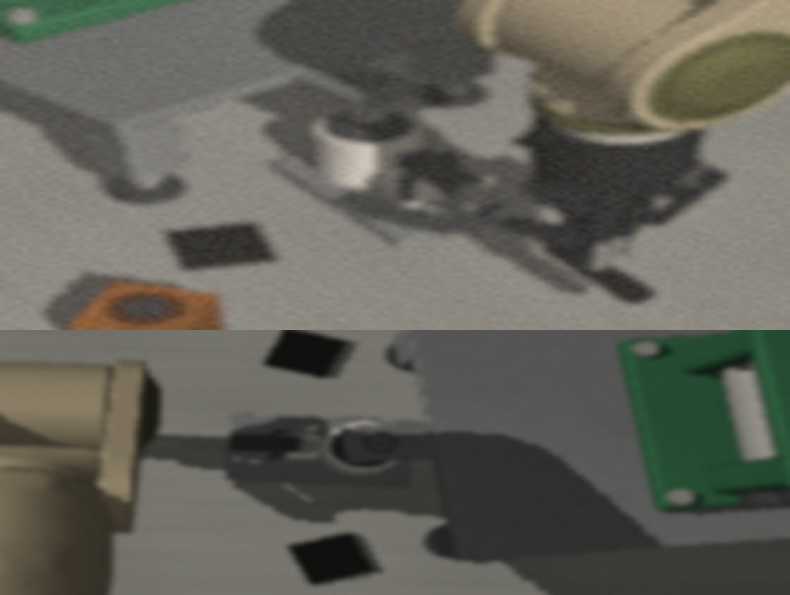

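Both views show the near foot hanging clear and the pads unmoved. The handle is down and the saddle is under the ring. The foot shift of -3.17 px means a rise of about 12-13.5 mm. I'll ease the hold force slightly and check again.

Call:
servo_tool(increments=[[0,0,-0.0007,0,0,0,1],[0,0,-0.0007,0,0,0,1],[0,0,-0.0007,0,0,0,1]])

```text
time_s: 13.75
ee_pos: [0.4943, 0.1052, 0.0656]
tcp_rot: [0.73, 0.684, -0.0, 0.0]
ft_force: [-3.3, -2.1, 15.8]
opening: -0.0002
finger_force: 8.3
```

```bash
python3 chk.py 13; python3 -c "
from h import *
a=cv2.imread('pics/scene12.png');b=cv2.imread('pics/scene13.png');a5=cv2.imread('pics/scene5.png')
print('12-13 leg',m(a,b,224,242,195,222),'foot only',m(a5,b,224,240,208,222),'plate corner',m(a5,b,226,246,180,195))"
```

```text
t 13.75 pos [0.4943 0.1052 0.0656] q [-0.02  0.47  1.75 -0.    0.92  0.04] delta mm [-0.2 -0.3 -0.9] rot [-0.   0.  -0.1] F [-3.3 -2.1 15.8] open -0.0002
front corner (-0.17, -0.17, 0.992) rear (0.0, -0.67, 0.676)
leg/foot (-0.83, -3.17, 0.977) pad (0.0, 0.0, 0.999) far foot L (0.0, -0.17, 0.984)
12-13 leg (0.0, 0.0, 0.996) foot only (-0.67, -3.33, 0.977) plate corner (0.5, -5.83, 0.954)
```

```bash
python3 -c "
from station import manip
print(manip.job_done())"
```

```text
the job is handed in; nothing more can be done
None
```

I handed the job in after about 14 s on the robot's clock. Three full strokes raised the near foot that I could measure by about 12–14 mm, and the handle is still held down at its stop. The jack was set within about 2 mm of the punch mark, but tilting the mill has since moved the mark roughly 5 mm inward by calculation. The pads are unmoved; I did not measure the other tongue-side foot or re-check the other bench items.

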